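# Make up a courier order on the dispatch board

## Robot

A 7-joint arm with a two-finger parallel gripper is mounted at the origin on the work surface. World frame = base frame: x ahead of the robot, y to its left, z up, the work surface at z = 0. Lengths are in m, angles in rad, forces in N, time in s.
With the tool pointing down it reaches from about 0.4 to 0.85 m from the base axis. Payload 10.4 kg.
Tool frame: the origin (TCP) lies between the finger pads; the fingertips stand 8 mm ahead of it and the grasp point (between the pads) lies 11 mm behind it; z points along the fingers, x is the direction in which the jaws open and shut, and the axes are right-handed (so a half turn about z gives the same grasp; the last joint's range is limited). The gripper opens to 87 mm and grips with 3 to 60 N. Pads are 19 mm wide; open, the fingers measure 117 mm over their backs; the gripper's body (75 mm by 190 mm) begins 51 mm behind the grasp point.
Start: joints at [-1.218, 0.332, -0.065, 1.46, 0.022, 1.35, -0.088], TCP at [0.229, 0.581, 0.231] pointing down, gripper open.
Joint ranges: [-2.6, 2.6], [-0.5, 2.12], [-1.47, 1.34], [0.16, 2.42], [-1.27, 4.41], [0.06, 2.06], [-2.6, 2.6]. Speed limits (rad/s): [2.22, 2.22, 2.79, 2.79, 3.14, 3.14, 3.14].

## Interface

Orientations are given as a unit quaternion [x, y, z, w].
In Python, from bench import r, viewer gives the robot as it stands.
- The arm moves only by the tool apply_moves, never from a script. Its argument "increments" is a list of rows, each an object with "grip": the closure in counts, from 0 (fully open) to 255 (shut); "xyz": the shift along the tool's x, y, z in mm, a list of three; "rotation": the turn, a rotation vector about the tool's x, y, z in degrees, a list of three. A call has 1 to 5 rows; each row is the pose to reach, as a shift and turn from the pose measured when the call began, along the tool's axes at that moment; what a row does not reach only later rows make up. A row lasts 1/8 s, in which the tool goes at most 62.5 mm and 10.7 degrees, less where a joint would pass 70% of its speed; a pose out of reach is approached as far as the arm can. A call with a gripper value outside its range is refused whole. The fingers move at their own pace and stop on an object; "squeeze" is the grip in N (left out, the last holds). Time passes only in rows, so rows that repeat a pose let the fingers close. It gives the time, the measured TCP pose, the force and the opening at its end, in the units of the state.
- r.read_state(): the state, without advancing time (a new reading comes with each control period).
- viewer.camera(name): name is "scene" or "top" or "wrist"; returns a dict with "img" (400x640x3 uint8, blue, green, red), "range_z" (400x640 float32, m along the optical axis (not along the pixel's ray), 0 where there is no reading), "vertical_fov" (degrees; the focal length in pixels is half the picture's height over the tangent of half this angle, whatever the lens; pixels are square), "cx", "cy" (the principal point, pixels), "D" ([k1, k2, p1, p2, k3] as OpenCV has them; the pictures are not rectified), "rvec" (rotation vector, rad) and "tvec" (3), from world to camera coordinates, as OpenCV has them. Camera axes: x right, y down, z forward; pixel columns grow to the right and rows downward; lengths in m; the calibration is good to about 2 mm. A picture is of the moment at which its call begins.
- r.close_job(): hands the job in, once; it reports no verdict.
The state is a dict: "time": time; "joint_positions": joint angles; "joint_vel": joint speeds; "joint_torque": joint torques, N m; "ee_pos": TCP position; "eef_rot": TCP orientation; "ft_force": force on the tool from outside, world axes, zero at the start; "torque": the same for the moment, N m; "width": finger opening in m.
Only numpy, scipy, OpenCV 4.12 (cv2) and the standard library are available. Lean on these libraries where they do the work, as an engineer would, in place of code of your own. Each camera call takes 0.05 s, during which the arm holds its last target.

## Task

Make up this courier order from the four small parcels on the black rubber mat, around the two heavy cartons already on the white board: stand the postal tube halfway between the square carton and the round carton, in line with them, and lay the long slim box on the board in front of the tube (on the robot's side of the row), lengthwise along the row and centred on the tube. Put the flat box centred and square on top of the square carton, and the small cube-shaped box centred on top of the flat box. Leave the tape roll, the marker and the label roll where they are.

Things in the scene. Friction and masses are not known exactly. Their poses are not given: they have to be found in the camera images.
- board: White flat plastic dispatch board, 270 (its x) x 340 (its y) x 6 mm thick, fixed on the table, to the left or the right of the robot's middle. Origin: centre of its underside (on the table top). Its x axis points away from the robot (within 0.2 rad), its y axis along the row of the two heavy cartons. The row of cartons runs along the line x = +30 mm of this frame; the strip in front of it (towards -x) is free.
- square_carton: Square brown carton, 100 x 100 x 60 mm high, heavy, immovable, standing on the board 105 mm to one side of the board's middle line (which side varies), its sides parallel to the board's. Origin: centre of its underside, on the board's top. Its flat top carries the flat box.
- round_carton: Round brown carton (drum shape) with a lid, 90 mm diameter, 55 mm high, heavy, immovable, standing on the board 105 mm to the other side of the middle line, so that the centres of the two cartons are 210 mm apart. Origin: centre of its underside, on the board's top.
- flat_box_mid (a point): Flat brown box, loose, 110 (its x) x 60 (its y) x 30 mm high (its z), about 0.18 kg; starts lying on the mat. This point is its centre.
- cube_box_mid (a point): Small cube-shaped brown box, loose, 50 x 50 x 50 mm, about 0.12 kg, axes along its sides; starts on the mat. This point is its centre.
- tube_mid (a point): Postal tube, loose: upright closed brown cardboard cylinder with a pale end cap, 46 mm diameter, 65 mm high, axis z, about 0.12 kg; starts standing on the mat. This point is its centre.
- long_box_mid (a point): Long slim brown box, loose, 160 (its x) x 40 (its y) x 40 mm high (its z), about 0.18 kg; starts lying on the mat. This point is its centre. (The black rubber mat, 260 x 340 mm and 3 mm thick, is fixed on the table on the other side of the robot's middle from the board.)
- tape_roll: Bystander: brown parcel tape roll lying flat, 100 mm outer diameter, 48 mm high, beyond the work. Origin: centre of its underside.
- marker: Bystander: black marker pen lying on the table at the right-hand side, 130 mm long (its x), 16 mm thick. Origin: centre of its underside.
- label_roll: Bystander: roll of white labels standing on end, 70 mm diameter, 60 mm high, at the left-hand side. Origin: centre of its underside.

How it is judged:
By the outcome, as a careful person would: the job done as asked, in the order asked, and still so for the second after the job is handed in, with the robot touching nothing.
It also fails if it takes over 128 s, if anything falls off the work surface, if the arm or the gripper's body presses on something with over 40 N, if the wrist force passes 120 N, or if a joint passes its speed limit or range.

## Working session

There is one attempt and no reset: what is moved stays moved. The work goes in short steps, Python scripts to look and compute and a tool call to move; the robot and the scene stay as the last step left them, time stands still between calls to the robot, and variables do not carry over. Pictures are saved under pics/ and viewed, and the job is handed in when it is done.

Besides the shell and the picture viewer there is one more tool, called after "Call:" as name(argument=value, ...), one argument or row to a line, values as JSON. apply_moves: Moves the arm, as the interface text tells. Its arguments: {"type":"object","properties":{"increments":{"type":"array","items":{"type":"object","properties":{"grip":{"type":"number"},"xyz":{"type":"array","items":{"type":"number"}},"rotation":{"type":"array","items":{"type":"number"}}}}},"squeeze":{"type":"number"}},"required":["increments"]}

```bash
ls; mkdir -p pics
cat > h.py <<'E'
import numpy as np, cv2
from scipy.spatial.transform import Rotation as R
from bench import r, viewer
def cam(name):
    c=viewer.camera(name); f=200/np.tan(np.radians(c["vertical_fov"])/2)
    c["K"]=np.array([[f,0,c["cx"]],[0,f,c["cy"]],[0,0,1.]]); c["R"]=cv2.Rodrigues(np.array(c["rvec"],float))[0]; c["t"]=np.array(c["tvec"],float).ravel(); c["D"]=np.array(c["D"],float)
    return c
def world(c):
    h,w=c["range_z"].shape
    u,v=np.meshgrid(np.arange(w),np.arange(h))
    p=cv2.undistortPoints(np.stack([u,v],-1).reshape(-1,1,2).astype(float),c["K"],c["D"]).reshape(h,w,2)
    z=c["range_z"][...,None].astype(float)
    P=np.concatenate([p*z,z],-1)
    W=(P-c["t"])@c["R"]
    W[c["range_z"]<=0]=np.nan
    return W
def proj(c,X):
    return cv2.projectPoints(np.array(X,float).reshape(-1,1,3),np.array(c["rvec"],float),c["t"],c["K"],c["D"])[0].reshape(-1,2)
E
python3 - <<'E'
from h import *
s=r.read_state(); print({k:np.round(v,4) for k,v in s.items()})
for n in ["scene","top","wrist"]:
    c=cam(n); cv2.imwrite(f"pics/{n}0.png",c["img"]); np.savez(f"{n}0.npz",**{k:v for k,v in c.items()})
    print(n,c["vertical_fov"],c["D"],(-c["R"].T@c["t"]).round(3))
E
```

```text
pics
{'time': np.float64(0.0), 'joint_positions': array([-1.2176,  0.3329, -0.0647,  1.461 ,  0.0216,  1.3499, -0.0885]), 'joint_vel': array([-0.0016, -0.0013,  0.0005,  0.0003, -0.0011,  0.0007, -0.001 ]), 'joint_torque': array([ 8.00000e-04, -6.23248e+01,  2.57000e-02, -3.89895e+01,
       -6.11000e-02,  3.95000e-02,  2.00000e-04]), 'ee_pos': array([0.2292, 0.581 , 0.2297]), 'eef_rot': array([ 8.267e-01,  5.626e-01, -6.000e-04,  4.000e-04]), 'ft_force': array([-0.5794,  0.6078, -0.3291]), 'torque': array([ 0.0208, -0.0169,  0.0142]), 'width': np.float64(0.0869)}
scene 50.15674914979842 [-0.02805219  0.          0.          0.          0.        ] [1.242 0.375 1.087]
top 54.18260522025457 [-0.02365267  0.          0.          0.          0.        ] [0.42  0.007 1.269]
wrist 67.34884095047258 [-0.03831078  0.          0.          0.          0.        ] [0.167 0.606 0.384]
```

View pics/top0.png

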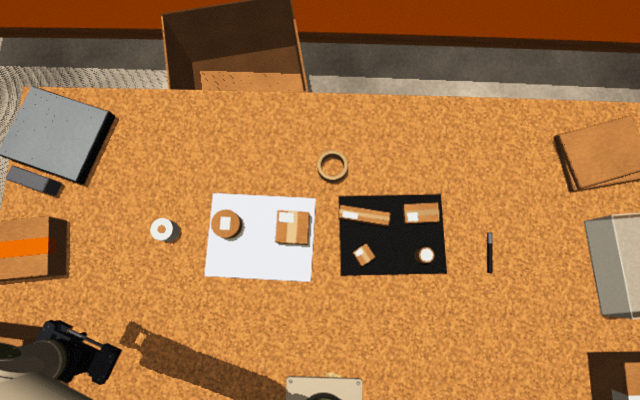

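View pics/scene0.png

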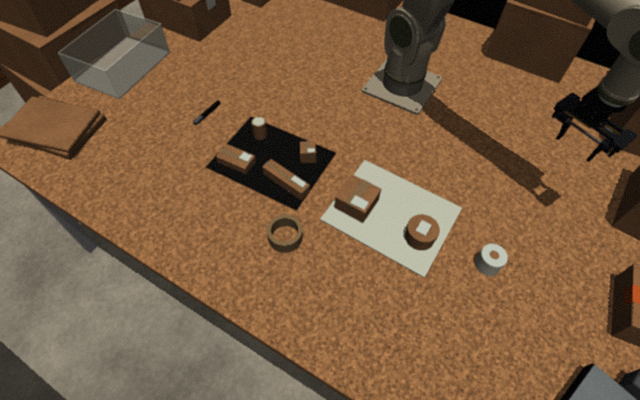

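View pics/wrist0.png

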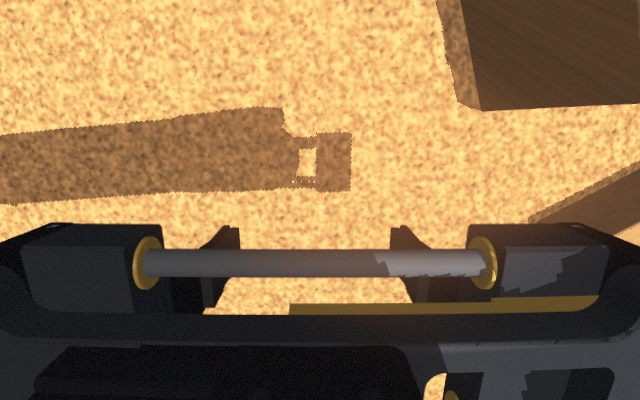

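The top view shows the board at about (205–315, 195–280), with the drum at (227,223) and the square carton at (293,227). On the mat are the long box (365,215), the flat box (421,213), the cube (364,255) and the tube (427,256). Next I'll measure positions from the depth images.

```bash
cat > meas.py <<'E'
from h import *
def load(n):
    d=np.load(n,allow_pickle=True); return {k:d[k] for k in d.files}
seeds=dict(drum=(227,223),sq=(293,227),long=(365,215),flat=(421,213),cube=(364,255),tube=(427,256),tape=(322,160),label=(153,230),marker=(490,252))
if __name__=="__main__":
    c=load("top0.npz");W=world(c)
    for k,(u,v) in seeds.items(): print(k,W[v,u].round(3))
    print("table",W[300,450].round(4),"board",W[270,260].round(4),"mat",W[235,395].round(4))
    for cn in ["top0","scene0"]:
        c=load(cn+".npz");W=world(c)
        m=(W[...,2]>0.018)&(W[...,2]<.1)&(W[...,0]>.35)&(W[...,0]<.85)&(abs(W[...,1])<.5)
        n,l,st,ce=cv2.connectedComponentsWithStats(m.astype(np.uint8))
        for i in range(1,n):
            if st[i,4]<20: continue
            P=W[l==i]; zt=np.percentile(P[:,2],90)
            T=P[P[:,2]>zt-.006][:,:2].astype(np.float32)
            b=cv2.minAreaRect(T)
            print(cn,ce[i].round(0),"n",len(P),"top",round(zt,4),"c",np.round(b[0],4),"size",np.round(b[1],4),"ang",round(b[2],1))
E
python3 meas.py
```

```text
drum [0.572 0.315 0.062]
sq [0.565 0.109 0.064]
long [ 0.612 -0.116  0.041]
flat [ 0.625 -0.296  0.035]
cube [ 0.485 -0.113  0.056]
tube [ 0.487 -0.305  0.065]
tape [0.796 0.026 0.02 ]
label [0.544 0.547 0.057]
marker [ 0.508 -0.521  0.014]
table [ 0.354  -0.3928 -0.0006] board [0.4313 0.2123 0.0096] mat [ 0.5554 -0.2182  0.0038]
top0 [332. 165.] n 407 top 0.0506 c [ 0.7736 -0.0068] size [0.0932 0.0981] ang 9.7
top0 [421. 212.] n 667 top 0.0366 c [ 0.6288 -0.2965] size [0.0603 0.1116] ang 4.3
top0 [364. 215.] n 680 top 0.0463 c [ 0.6148 -0.1115] size [0.1592 0.0412] ang 82.7
top0 [226. 223.] n 703 top 0.0642 c [0.5734 0.3204] size [0.0869 0.088 ] ang 32.3
top0 [292. 227.] n 1090 top 0.0691 c [0.5681 0.1141] size [0.1    0.1008] ang 88.9
top0 [172. 230.] n 150 top 0.061 c [0.55   0.4925] size [0.0147 0.0529] ang 89.4
top0 [363. 254.] n 282 top 0.0559 c [ 0.4893 -0.1111] size [0.0507 0.05  ] ang 35.0
top0 [424. 254.] n 232 top 0.0709 c [ 0.4929 -0.3012] size [0.0426 0.044 ] ang 1.3
scene0 [258. 126.] n 250 top 0.0691 c [ 0.4937 -0.3019] size [0.0435 0.043 ] ang 34.6
scene0 [307. 151.] n 290 top 0.0545 c [ 0.4878 -0.112 ] size [0.0538 0.0478] ang 32.9
scene0 [235. 157.] n 596 top 0.0347 c [ 0.6286 -0.298 ] size [0.062  0.1138] ang 5.4
scene0 [286. 178.] n 747 top 0.0447 c [ 0.6154 -0.1138] size [0.1632 0.0419] ang 82.0
scene0 [357. 197.] n 1333 top 0.0679 c [0.5687 0.1121] size [0.1006 0.1054] ang 88.9
scene0 [284. 232.] n 655 top 0.0493 c [ 0.7768 -0.0088] size [0.0986 0.0982] ang 32.5
scene0 [422. 231.] n 913 top 0.063 c [0.5745 0.3224] size [0.0884 0.0886] ang 75.1
scene0 [482. 254.] n 135 top 0.0629 c [0.5467 0.4928] size [0.0141 0.0562] ang 89.2
```

```bash
cat >> h.py <<'E'
def rayz(c,uv,z):
    p=cv2.undistortPoints(np.array(uv,float).reshape(-1,1,2),c["K"],c["D"]).reshape(-1,2)
    d=np.c_[p,np.ones(len(p))]@c["R"]; o=-c["R"].T@c["t"]
    return o+d*((z-o[2])/d[:,2])[:,None]
def topface(c,box,z,tol=.008,W=None):
    """box: x0,x1,y0,y1 world ; returns min-area rect of the face at height z"""
    W=world(c) if W is None else W
    m=(abs(W[...,2]-z)<tol)&(W[...,0]>box[0])&(W[...,0]<box[1])&(W[...,1]>box[2])&(W[...,1]<box[3])
    n,l,st,ce=cv2.connectedComponentsWithStats(m.astype(np.uint8))
    if n<2: return None
    i=1+np.argmax(st[1:,4]); 
    v,u=np.nonzero(l==i)
    P=rayz(c,np.c_[u,v],z)[:,:2].astype(np.float32)
    b=cv2.minAreaRect(P); return np.round(b[0],4),np.round(b[1],4),round(b[2],1),np.round(P.mean(0),4),len(P)
def near(x,y,d=.1): return (x-d,x+d,y-d,y+d)
E
cat > m2.py <<'E'
from h import *
from meas import load
o=dict(tube=(.493,-.3015,.068,.05),cube=(.489,-.1115,.053,.06),flat=(.6287,-.297,.033,.08),long=(.615,-.112,.043,.1),sq=(.568,.113,.066,.09),drum=(.574,.3214,.061,.08))
for cn in ["top0","scene0"]:
    c=load(cn+".npz");W=world(c)
    for k,(x,y,z,d) in o.items(): print(cn,k,topface(c,near(x,y,d),z,W=W))
    hsv=cv2.cvtColor(c["img"],cv2.COLOR_BGR2HSV)
    m=(hsv[...,1]<60)&(hsv[...,2]>150)&(abs(W[...,2]-.006)<.02)&(abs(W[...,1]-.21)<.22)&(abs(W[...,0]-.55)<.2)
    m=cv2.morphologyEx(m.astype(np.uint8),cv2.MORPH_OPEN,np.ones((3,3)))
    v,u=np.nonzero(m); b=cv2.minAreaRect(rayz(c,np.c_[u,v],.006)[:,:2].astype(np.float32)); print(cn,"board",b)
E
python3 m2.py
```

```text
top0 tube (array([ 0.4929, -0.2998]), array([0.0425, 0.0464]), 1.5, array([ 0.4923, -0.3   ], dtype=float32), 187)
top0 cube (array([ 0.4889, -0.1108]), array([0.0508, 0.0507]), 33.2, array([ 0.4889, -0.1108], dtype=float32), 266)
top0 flat (array([ 0.6286, -0.2963]), array([0.0608, 0.1126]), 4.6, array([ 0.6287, -0.296 ], dtype=float32), 647)
top0 long (array([ 0.6142, -0.1117]), array([0.1596, 0.0412]), 82.5, array([ 0.6143, -0.1117], dtype=float32), 641)
top0 sq (array([0.5682, 0.1137]), array([0.1003, 0.101 ]), 88.9, array([0.5679, 0.1137], dtype=float32), 1040)
top0 drum (array([0.5734, 0.3202]), array([0.0889, 0.089 ]), 23.8, array([0.5728, 0.32  ], dtype=float32), 654)
top0 board ((0.5395927429199219, 0.21818113327026367), (0.34119200706481934, 0.2712845504283905), 88.6417236328125)
scene0 tube (array([ 0.4948, -0.301 ]), array([0.0451, 0.0434]), 32.1, array([ 0.4946, -0.3002], dtype=float32), 130)
scene0 cube (array([ 0.4914, -0.1097]), array([0.0582, 0.0476]), 32.9, array([ 0.4915, -0.1108], dtype=float32), 204)
scene0 flat (array([ 0.6309, -0.2962]), array([0.064 , 0.1147]), 4.6, array([ 0.6309, -0.2959], dtype=float32), 548)
scene0 long (array([ 0.6176, -0.112 ]), array([0.1652, 0.0445]), 82.2, array([ 0.6171, -0.1101], dtype=float32), 599)
scene0 sq (array([0.57  , 0.1133]), array([0.1014, 0.1045]), 88.9, array([0.571 , 0.1135], dtype=float32), 1010)
scene0 drum (array([0.5758, 0.3236]), array([0.0896, 0.0901]), 31.9, array([0.5759, 0.3232], dtype=float32), 739)
scene0 board ((0.5392894744873047, 0.21831068396568298), (0.3395729064941406, 0.27021604776382446), 88.55167388916016)
```

```bash
cat >> h.py <<'E'
def goto(*wps):
    """wps: (x,y,z,yawdeg) TCP targets, tool down; prints shift (mm) and rotvec (deg) in tool axes from the measured pose"""
    s=r.read_state(); p=np.array(s["ee_pos"]); q=R.from_quat(s["eef_rot"])
    print("t",round(float(s["time"]),2),"tcp",p.round(4),"yaw",round(np.degrees(np.arctan2(*q.as_matrix()[[1,0],0])),2),"tilt",np.degrees(np.arccos(-q.as_matrix()[2,2])).round(2),"w",round(float(s["width"]),4),"F",np.round(s["ft_force"],1),"q",np.round(s["joint_positions"],2))
    for w in wps:
        d=q.inv().apply(np.array(w[:3])-p)*1000
        a=np.radians(w[3]); T=R.from_matrix(np.array([[np.cos(a),np.sin(a),0],[np.sin(a),-np.cos(a),0],[0,0,-1]]).T)
        print(w,"xyz",d.round(1),"rot",np.degrees((q.inv()*T).as_rotvec()).round(1),"rows",np.ceil(np.linalg.norm(d)/62.5))
E
python3 -c "
from h import *
goto((.47,.3,.21,25),(.5,.1,.21,0),(.495,-.3005,.21,0))"
```

```text
t 0.15 tcp [0.2293 0.5811 0.23  ] yaw 68.47 tilt 0.06 w 0.0869 F [0.3 0.  0. ] q [-1.22  0.33 -0.06  1.46  0.02  1.35 -0.09]
(0.47, 0.3, 0.21, 25) xyz [-173.2  327.1   20.2] rot [ 0.   0.1 43.5] rows 6.0
(0.5, 0.1, 0.21, 0) xyz [-348.2  428.4   20.3] rot [ 0.   0.1 68.5] rows 9.0
(0.495, -0.3005, 0.21, 0) xyz [-722.6  570.7   20.7] rot [ 0.   0.1 68.5] rows 15.0
```

Call:
apply_moves(
  increments=[
    {"grip":0,"xyz":[-173,327,20],"rotation":[0,0,43.5]},
    {"grip":0,"xyz":[-173,327,20],"rotation":[0,0,43.5]},
    {"grip":0,"xyz":[-173,327,20],"rotation":[0,0,43.5]},
    {"grip":0,"xyz":[-173,327,20],"rotation":[0,0,43.5]},
    {"grip":0,"xyz":[-173,327,20],"rotation":[0,0,43.5]},
  ],
)

```text
time: 0.78
ee_pos: [0.4332, 0.3426, 0.2133]
eef_rot: [0.977, 0.215, -0.0, 0.0]
ft_force: [1.0, -0.0, 0.6]
width: 0.0869
```

```bash
python3 -c "
from h import *
goto((.5,.1,.21,0),(.495,-.3005,.21,0))"
```

```text
t 0.78 tcp [0.4332 0.3426 0.2133] yaw 24.8 tilt 0.05 w 0.0869 F [ 1.  -0.   0.6] q [-0.93  0.18  0.2   1.69 -0.04  1.27 -0.29]
(0.5, 0.1, 0.21, 0) xyz [-41.1 248.2   3.4] rot [ 0.   0.  24.8] rows 5.0
(0.495, -0.3005, 0.21, 0) xyz [-213.6  609.7    3.8] rot [ 0.   0.  24.8] rows 11.0
```

Call:
apply_moves(
  increments=[
    {"grip":0,"xyz":[-41,248,3],"rotation":[0,0,24.8]},
    {"grip":0,"xyz":[-41,248,3],"rotation":[0,0,24.8]},
    {"grip":0,"xyz":[-41,248,3],"rotation":[0,0,24.8]},
    {"grip":0,"xyz":[-41,248,3],"rotation":[0,0,24.8]},
    {"grip":0,"xyz":[-214,610,4],"rotation":[0,0,24.8]},
  ],
)

```text
time: 1.4
ee_pos: [0.4988, 0.0388, 0.2103]
eef_rot: [1.0, -0.0, -0.0, 0.001]
ft_force: [1.0, -1.5, 0.4]
width: 0.0872
```

```bash
python3 -c "
from h import *
c=cam('wrist'); cv2.imwrite('pics/wrist1.png',c['img']); np.savez('wrist1.npz',**c)
goto((.495,-.3005,.21,0),)"
```

```text
t 1.45 tcp [0.4982 0.0294 0.2105] yaw -0.56 tilt 0.21 w 0.0871 F [ 0.3 -9.1 -0.6] q [-0.61  0.06  0.48  1.84 -0.02  1.26 -0.14]
(0.495, -0.3005, 0.21, 0) xyz [1.000e-01 3.299e+02 1.700e+00] rot [ 0.2  0.  -0.6] rows 6.0
```

View pics/wrist1.png

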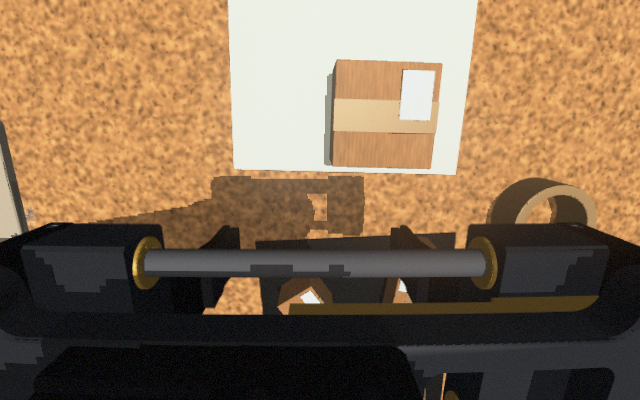

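The wrist view shows the square carton's top at about (385,113) and the cube between the pads at (305,297). I'll use the carton to compare the wrist calibration with the fixed cameras.

```bash
python3 -c "
from h import *
from meas import load
c=load('wrist1.npz'); print(topface(c,near(.568,.113,.09),.066))"
```

```text
(array([0.5679, 0.1121]), array([0.1001, 0.1017]), 88.7, array([0.5672, 0.1139], dtype=float32), 11019)
```

Call:
apply_moves(
  increments=[
    {"grip":0,"xyz":[0,330,2],"rotation":[0,0,-0.5]},
    {"grip":0,"xyz":[0,330,2],"rotation":[0,0,-0.5]},
    {"grip":0,"xyz":[0,330,2],"rotation":[0,0,-0.5]},
    {"grip":0,"xyz":[0,330,2],"rotation":[0,0,-0.5]},
    {"grip":0,"xyz":[0,330,2],"rotation":[0,0,-0.5]},
  ],
)

```text
time: 2.08
ee_pos: [0.4952, -0.273, 0.2099]
eef_rot: [1.0, -0.0, 0.0, 0.002]
ft_force: [1.4, 0.7, 0.5]
width: 0.0872
```

Call:
apply_moves(
  increments=[
    {"grip":0,"xyz":[0,21,0],"rotation":[0,0,0]},
    {"grip":0,"xyz":[0,21,0],"rotation":[0,0,0]},
    {"grip":0,"xyz":[0,21,0],"rotation":[0,0,0]},
  ],
)

```text
time: 2.45
ee_pos: [0.4956, -0.2926, 0.2096]
eef_rot: [1.0, 0.0, -0.0, 0.001]
ft_force: [0.2, 1.0, 0.6]
width: 0.0872
```

```bash
python3 -c "
from h import *
c=cam('wrist'); cv2.imwrite('pics/wrist2.png',c['img']); np.savez('wrist2.npz',**c)
print(topface(c,near(.49,-.1115,.07),.053)); print(topface(c,near(.628,-.297,.08),.033)); print(topface(c,near(.614,-.112,.1),.043))
goto((.494,-.3005,.034,0),)"
```

```text
(array([ 0.491 , -0.1317]), array([0.0337, 0.0631]), 90.0, array([ 0.4902, -0.1265], dtype=float32), 1604)
(array([ 0.6273, -0.2987]), array([0.0614, 0.1119]), 4.3, array([ 0.627 , -0.2953], dtype=float32), 5023)
(array([ 0.6077, -0.1507]), array([0.0882, 0.0424]), 82.2, array([ 0.608 , -0.1508], dtype=float32), 3819)
t 2.5 tcp [ 0.4957 -0.2923  0.2097] yaw 0.09 tilt 0.15 w 0.0873 F [ 0.3 -0.1  0.2] q [-0.17  0.28  0.75  1.66 -0.19  1.28  0.62]
(0.494, -0.3005, 0.034, 0) xyz [ -1.7   7.7 175.7] rot [ 0.1 -0.   0.1] rows 3.0
```

View pics/wrist2.png

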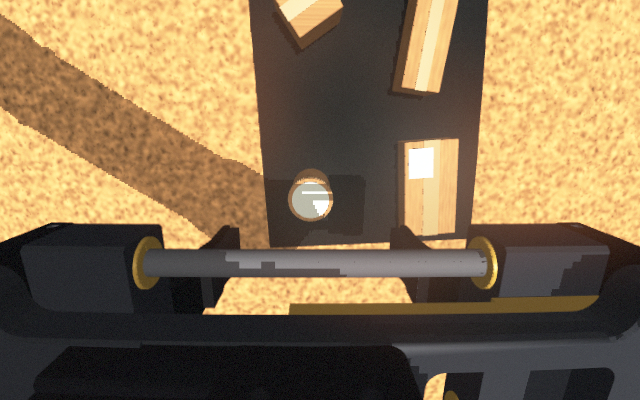

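The tube cap is at (311,200), with the flat box at (430,185).

```bash
python3 -c "
from h import *
from meas import load
c=load('wrist2.npz'); print(topface(c,near(.494,-.3,.06),.068)); print(proj(c,[[.4957,-.2923,.2097],[.4957,-.2923,.068]]))"
```

```text
(array([ 0.4916, -0.302 ]), array([0.0451, 0.0464]), 0.1, array([ 0.4917, -0.3016], dtype=float32), 1582)
[[313.55887868 247.28988598]
 [314.01308971 190.1845657 ]]
```

Call:
apply_moves(
  increments=[
    {"grip":0,"xyz":[-3,8.7,120],"rotation":[0,0,0]},
    {"grip":0,"xyz":[-3,8.7,120],"rotation":[0,0,0]},
    {"grip":0,"xyz":[-3,8.7,174],"rotation":[0,0,0]},
    {"grip":0,"xyz":[-3,8.7,174],"rotation":[0,0,0]},
    {"grip":0,"xyz":[-3,8.7,174],"rotation":[0,0,0]},
  ],
)

```text
time: 3.12
ee_pos: [0.494, -0.3015, 0.0379]
eef_rot: [1.0, 0.001, 0.001, 0.002]
ft_force: [0.3, 0.1, 1.4]
width: 0.0871
```

Call:
apply_moves(
  increments=[
    {"grip":255,"xyz":[0,0,0],"rotation":[0,0,0]},
    {"grip":255,"xyz":[0,0,0],"rotation":[0,0,0]},
    {"grip":255,"xyz":[0,0,0],"rotation":[0,0,0]},
    {"grip":255,"xyz":[0,0,0],"rotation":[0,0,0]},
    {"grip":255,"xyz":[0,0,0],"rotation":[0,0,0]},
  ],
  squeeze=15,
)

```text
time: 3.75
ee_pos: [0.4938, -0.3016, 0.0379]
eef_rot: [1.0, 0.001, 0.001, 0.002]
ft_force: [-1.0, 0.4, 1.2]
width: 0.0453
```

```bash
python3 -c "
from h import *
goto((.494,-.3005,.034,0),)"
```

```text
t 3.75 tcp [ 0.4938 -0.3016  0.0379] yaw 0.14 tilt 0.21 w 0.0453 F [-1.   0.4  1.2] q [-0.07  0.49  0.67  1.82 -0.36  0.96  0.75]
(0.494, -0.3005, 0.034, 0) xyz [ 0.2 -1.1  3.9] rot [ 0.2 -0.1  0.1] rows 1.0
```

Call:
apply_moves(
  increments=[
    {"grip":255,"xyz":[0,0,-60],"rotation":[0,0,0]},
    {"grip":255,"xyz":[0,0,-120],"rotation":[0,0,0]},
    {"grip":255,"xyz":[20,-60,-120],"rotation":[0,0,0]},
    {"grip":255,"xyz":[40,-150,-120],"rotation":[0,0,0]},
    {"grip":255,"xyz":[60,-200,-120],"rotation":[0,0,0]},
  ],
)

```text
time: 4.38
ee_pos: [0.5463, -0.1196, 0.1576]
eef_rot: [1.0, 0.001, 0.001, 0.001]
ft_force: [1.7, -0.3, -0.3]
width: 0.0453
```

```bash
python3 -c "
from h import *
goto((.570,.2175,.15,-1.4))"
```

```text
t 4.38 tcp [ 0.5463 -0.1196  0.1576] yaw 0.11 tilt 0.2 w 0.0453 F [ 1.7 -0.3 -0.3] q [-0.44  0.27  0.67  1.77 -0.18  1.16  0.29]
(0.57, 0.2175, 0.15, -1.4) xyz [  24.3 -337.1    6.7] rot [ 0.2 -0.1  1.5] rows 6.0
```

Call:
apply_moves(
  increments=[
    {"grip":255,"xyz":[24,-337,5],"rotation":[0.2,-0.1,1.5]},
    {"grip":255,"xyz":[24,-337,5],"rotation":[0.2,-0.1,1.5]},
    {"grip":255,"xyz":[24,-337,5],"rotation":[0.2,-0.1,1.5]},
    {"grip":255,"xyz":[24,-337,5],"rotation":[0.2,-0.1,1.5]},
    {"grip":255,"xyz":[24,-337,5],"rotation":[0.2,-0.1,1.5]},
  ],
)

```text
time: 5.0
ee_pos: [0.5677, 0.1922, 0.1521]
eef_rot: [1.0, -0.012, 0.0, -0.0]
ft_force: [1.4, 0.3, -1.3]
width: 0.0459
```

Call:
apply_moves(
  increments=[
    {"grip":255,"xyz":[1,-25,0],"rotation":[0,0,0]},
    {"grip":255,"xyz":[1,-25,0],"rotation":[0,0,0]},
    {"grip":255,"xyz":[1,-25,0],"rotation":[0,0,0]},
  ],
)

```text
time: 5.38
ee_pos: [0.5693, 0.2157, 0.1519]
eef_rot: [1.0, -0.013, 0.0, 0.0]
ft_force: [-0.3, -0.9, -1.5]
width: 0.0457
```

```bash
python3 -c "
from h import *
for n in ['top','wrist']:
    c=cam(n); np.savez(n+'3.npz',**c); cv2.imwrite(f'pics/{n}3.png',c['img'])
    W=world(c)
    print(n,'drum',topface(c,near(.574,.3214,.08),.061,W=W),'sq',topface(c,near(.568,.113,.09),.066,W=W),'tube',topface(c,near(.57,.217,.05),.18,tol=.02,W=W))
goto((.570,.2175,.0415,-1.4))"
```

```text
top drum None sq (array([0.5682, 0.1137]), array([0.1003, 0.1012]), 88.7, array([0.5678, 0.1134], dtype=float32), 1045) tube (array([0.575 , 0.2021]), array([0.0028, 0.0256]), 84.0, array([0.5747, 0.2024], dtype=float32), 11)
wrist drum (array([0.5732, 0.3219]), array([0.0891, 0.0887]), 62.2, array([0.573 , 0.3232], dtype=float32), 11283) sq (array([0.6086, 0.1306]), array([0.0154, 0.011 ]), 88.2, array([0.6094, 0.1275], dtype=float32), 98) tube (array([0.57  , 0.2061]), array([0.0135, 0.0662]), 88.5, array([0.5698, 0.2064], dtype=float32), 3355)
t 5.47 tcp [0.5695 0.2154 0.1522] yaw -1.54 tilt 0.04 w 0.0458 F [ 0.4  0.1 -2. ] q [-0.84  0.37  0.51  1.63 -0.19  1.19 -0.32]
(0.57, 0.2175, 0.0415, -1.4) xyz [  0.4  -2.1 110.7] rot [-0.  -0.  -0.1] rows 2.0
```

View pics/wrist3.png

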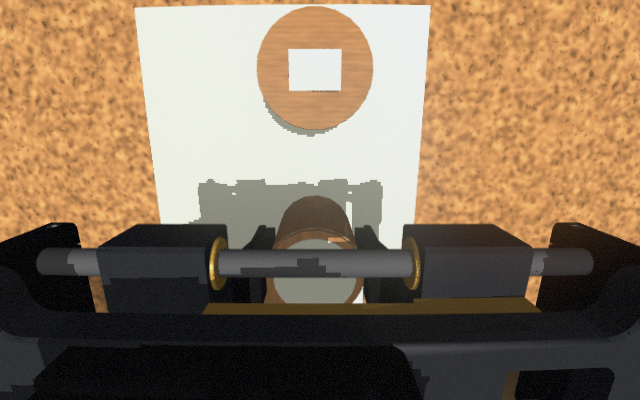

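Call:
apply_moves(
  increments=[
    {"grip":255,"xyz":[1,-2,50],"rotation":[0,0,0]},
    {"grip":255,"xyz":[1,-2,90],"rotation":[0,0,0]},
    {"grip":255,"xyz":[1,-2,107],"rotation":[0,0,0]},
    {"grip":255,"xyz":[1,-2,107],"rotation":[0,0,0]},
    {"grip":255,"xyz":[1,-2,107],"rotation":[0,0,0]},
  ],
)

```text
time: 6.1
ee_pos: [0.5718, 0.2175, 0.0469]
eef_rot: [1.0, -0.014, 0.001, -0.001]
ft_force: [-0.1, -0.3, -0.9]
width: 0.0457
```

```bash
python3 -c "
from h import *
for n in ['wrist']:
    c=cam(n); np.savez(n+'4.npz',**c); cv2.imwrite(f'pics/{n}4.png',c['img'])
    W=world(c)
    print(n,'drum',topface(c,near(.574,.3214,.08),.061,W=W),'tube',topface(c,near(.57,.217,.05),.073,tol=.01,W=W))
goto((.5705,.2175,.0415,-1.4))"
```

```text
wrist drum (array([0.5725, 0.3066]), array([0.058 , 0.0895]), 88.4, array([0.5727, 0.3111], dtype=float32), 23991) tube (array([0.5722, 0.2071]), array([0.0136, 0.05  ]), 88.3, array([0.5721, 0.2074], dtype=float32), 2441)
t 6.15 tcp [0.5718 0.2176 0.047 ] yaw -1.55 tilt 0.2 w 0.0456 F [ 0.2 -0.5 -1.3] q [-0.81  0.5   0.47  1.71 -0.26  0.99 -0.27]
(0.5705, 0.2175, 0.0415, -1.4) xyz [-1.3  0.2  5.5] rot [-0.1 -0.2 -0.2] rows 1.0
```

View pics/wrist4.png

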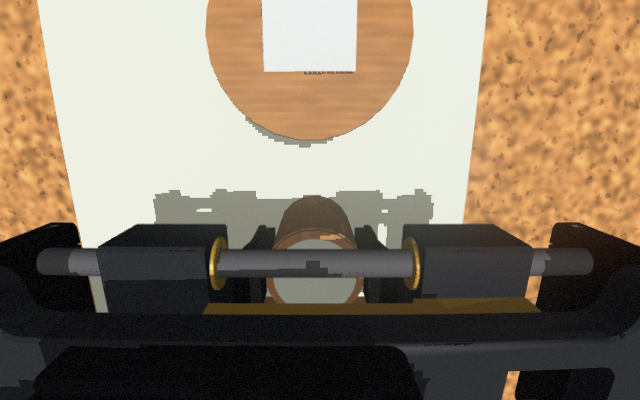

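Call:
apply_moves(
  increments=[
    {"grip":255,"xyz":[-1.5,0,4],"rotation":[0,-0.2,0]},
    {"grip":255,"xyz":[-1.5,0,7],"rotation":[0,-0.2,0]},
    {"grip":255,"xyz":[-1.5,0,8],"rotation":[0,-0.2,0]},
  ],
)

```text
time: 6.52
ee_pos: [0.5707, 0.2182, 0.0405]
eef_rot: [1.0, -0.013, -0.0, -0.002]
ft_force: [-8.4, -2.6, 21.4]
width: 0.0458
```

Call:
apply_moves(
  increments=[
    {"grip":255,"xyz":[0,0,-1],"rotation":[0,0,0]},
    {"grip":80,"xyz":[0,0,-1],"rotation":[0,0,0]},
    {"grip":80,"xyz":[0,0,-1],"rotation":[0,0,0]},
    {"grip":80,"xyz":[0,0,-1],"rotation":[0,0,0]},
    {"grip":40,"xyz":[0,0,-1],"rotation":[0,0,0]},
  ],
)

```text
time: 7.15
ee_pos: [0.5707, 0.2181, 0.0414]
eef_rot: [1.0, -0.013, -0.0, -0.001]
ft_force: [-0.2, -0.9, 0.4]
width: 0.0642
```

Call:
apply_moves(
  increments=[
    {"grip":20,"xyz":[0,0,-30],"rotation":[0,0,0]},
    {"grip":0,"xyz":[0,0,-90],"rotation":[0,0,0]},
    {"grip":0,"xyz":[0,0,-120],"rotation":[0,0,0]},
    {"grip":0,"xyz":[20,60,-120],"rotation":[0,0,0]},
    {"grip":0,"xyz":[20,120,-120],"rotation":[0,0,0]},
  ],
)

```text
time: 7.78
ee_pos: [0.5883, 0.096, 0.1615]
eef_rot: [1.0, -0.013, 0.001, -0.001]
ft_force: [1.4, -0.7, 0.1]
width: 0.0871
```

```bash
python3 -c "
from h import *
for n in ['wrist','top','scene']:
    c=cam(n); np.savez(n+'5.npz',**c); cv2.imwrite(f'pics/{n}5.png',c['img'])
    W=world(c)
    print(n,'drum',topface(c,near(.574,.3214,.06),.061,.006,W=W),'tube',topface(c,near(.57,.217,.05),.071,tol=.005,W=W),'sq',topface(c,near(.568,.113,.07),.066,W=W))
goto((.6155,-.112,.12,-7.6),(.6155,-.112,.022,-7.6))"
```

```text
wrist drum None tube (array([0.5719, 0.2175]), array([0.0458, 0.046 ]), 88.4, array([0.5718, 0.2175], dtype=float32), 3176) sq (array([0.5676, 0.112 ]), array([0.0991, 0.1014]), 88.5, array([0.568 , 0.1145], dtype=float32), 13447)
top drum (array([0.5728, 0.3203]), array([0.0887, 0.0879]), 29.8, array([0.573 , 0.3206], dtype=float32), 640) tube (array([0.5702, 0.2242]), array([0.044 , 0.0278]), 3.6, array([0.5707, 0.2243], dtype=float32), 115) sq None
scene drum (array([0.5746, 0.3226]), array([0.0866, 0.0905]), 31.8, array([0.5751, 0.3228], dtype=float32), 723) tube (array([0.5738, 0.2187]), array([0.0436, 0.0458]), 31.9, array([0.5733, 0.2179], dtype=float32), 182) sq (array([0.5703, 0.1132]), array([0.1007, 0.1053]), 88.5, array([0.5727, 0.117 ], dtype=float32), 941)
t 7.92 tcp [0.5877 0.0929 0.1614] yaw -1.92 tilt 0.12 w 0.0871 F [-0.3  2.1 -0.2] q [-0.69  0.34  0.57  1.66 -0.2   1.19 -0.11]
(0.6155, -0.112, 0.12, -7.6) xyz [ 34.7 204.   41. ] rot [-0.1 -0.   5.7] rows 4.0
(0.6155, -0.112, 0.022, -7.6) xyz [ 34.7 204.2 139. ] rot [-0.1 -0.   5.7] rows 4.0
```

View pics/wrist5.png

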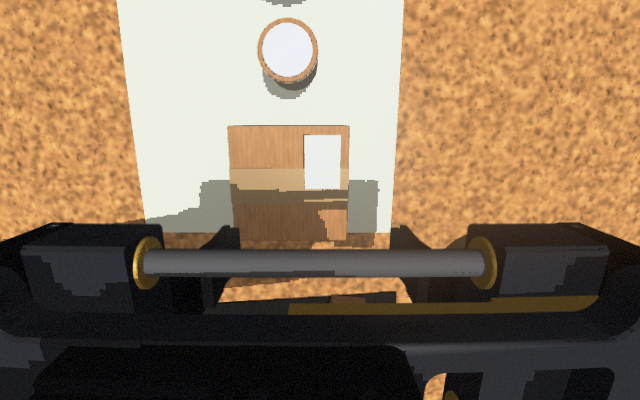

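The wrist view shows the tube standing upright at (288,50), in line with the square carton and within about 1.3 mm. Next is the long box.

Call:
apply_moves(
  increments=[
    {"grip":0,"xyz":[33,204,41],"rotation":[0,0,5.7]},
    {"grip":0,"xyz":[33,204,41],"rotation":[0,0,5.7]},
    {"grip":0,"xyz":[33,204,41],"rotation":[0,0,5.7]},
    {"grip":0,"xyz":[33,204,41],"rotation":[0,0,5.7]},
    {"grip":0,"xyz":[33,204,41],"rotation":[0,0,5.7]},
  ],
)

```text
time: 8.55
ee_pos: [0.6135, -0.1137, 0.1194]
eef_rot: [0.998, -0.068, -0.0, -0.001]
ft_force: [1.2, 0.5, 0.7]
width: 0.0867
```

```bash
python3 -c "
from h import *
c=cam('wrist'); np.savez('wrist6.npz',**c); cv2.imwrite('pics/wrist6.png',c['img'])
c=cam('top'); print(topface(c,near(.614,-.112,.1),.043)); 
goto((.614,-.112,.022,-7.6))"
```

```text
(array([ 0.6224, -0.0487]), array([0.0337, 0.0411]), 80.1, array([ 0.6234, -0.0484], dtype=float32), 127)
t 8.65 tcp [ 0.6142 -0.1101  0.1198] yaw -7.53 tilt 0.18 w 0.0871 F [0.  1.  0.5] q [-0.38  0.47  0.63  1.63 -0.3   1.15  0.19]
(0.614, -0.112, 0.022, -7.6) xyz [ 0.1  2.2 97.8] rot [-0.2  0.   0.1] rows 2.0
```

View pics/wrist6.png

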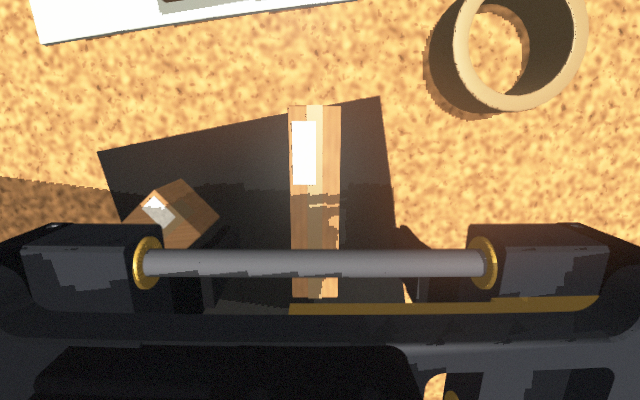

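The long box (centre column ~315) lies between the jaws and is parallel to them. I'll descend.

Call:
apply_moves(
  increments=[
    {"grip":0,"xyz":[0,2,55],"rotation":[0,0,0]},
    {"grip":0,"xyz":[0,2,99],"rotation":[0,0,0]},
    {"grip":0,"xyz":[0,2,99],"rotation":[0,0,0]},
    {"grip":0,"xyz":[0,2,99],"rotation":[0,0,0]},
  ],
)

```text
time: 9.15
ee_pos: [0.6153, -0.1108, 0.0227]
eef_rot: [0.998, -0.065, 0.001, -0.002]
ft_force: [0.7, -0.6, 0.4]
width: 0.0869
```

Call:
apply_moves(
  increments=[
    {"grip":255,"xyz":[0,0,1],"rotation":[0,0,0]},
    {"grip":255,"xyz":[0,0,1],"rotation":[0,0,0]},
    {"grip":255,"xyz":[0,0,1],"rotation":[0,0,0]},
    {"grip":255,"xyz":[0,0,1],"rotation":[0,0,0]},
    {"grip":255,"xyz":[0,0,1],"rotation":[0,0,0]},
  ],
  squeeze=20,
)

```text
time: 9.78
ee_pos: [0.6152, -0.1109, 0.0217]
eef_rot: [0.998, -0.065, 0.001, -0.002]
ft_force: [0.7, 0.2, 0.5]
width: 0.0451
```

```bash
python3 -c "
from h import *
goto((.614,-.112,.022,-7.6))"
```

```text
t 9.78 tcp [ 0.6152 -0.1109  0.0217] yaw -7.46 tilt 0.22 w 0.0451 F [0.7 0.2 0.5] q [-0.33  0.58  0.57  1.69 -0.37  0.98  0.25]
(0.614, -0.112, 0.022, -7.6) xyz [-1.   1.2 -0.3] rot [-0.2 -0.1  0.1] rows 1.0
```

Call:
apply_moves(
  increments=[
    {"grip":255,"xyz":[0,0,0],"rotation":[0,0,0]},
    {"grip":255,"xyz":[0,0,0],"rotation":[0,0,0]},
  ],
)

```text
time: 10.02
ee_pos: [0.6151, -0.111, 0.0217]
eef_rot: [0.998, -0.065, 0.001, -0.002]
ft_force: [-1.5, 0.3, 1.1]
width: 0.0398
```

Call:
apply_moves(
  increments=[
    {"grip":255,"xyz":[0,0,-60],"rotation":[0,0,0]},
    {"grip":255,"xyz":[0,0,-120],"rotation":[0,0,0]},
    {"grip":255,"xyz":[-20,-40,-150],"rotation":[0,0,0]},
    {"grip":255,"xyz":[-40,-100,-150],"rotation":[0,0,-3]},
    {"grip":255,"xyz":[-70,-150,-150],"rotation":[0,0,-6]},
  ],
)

```text
time: 10.65
ee_pos: [0.5645, 0.0487, 0.1723]
eef_rot: [1.0, -0.012, 0.001, -0.002]
ft_force: [-0.0, 0.5, -2.7]
width: 0.04
```

```bash
python3 -c "
from h import *
goto((.470,.221,.12,-1.4))"
```

```text
t 10.65 tcp [0.5645 0.0487 0.1723] yaw -1.34 tilt 0.26 w 0.04 F [-0.   0.5 -2.7] q [-0.67  0.26  0.6   1.73 -0.16  1.19 -0.05]
(0.47, 0.221, 0.12, -1.4) xyz [ -98.6 -169.9   52.6] rot [-0.2 -0.2  0.1] rows 4.0
```

Call:
apply_moves(
  increments=[
    {"grip":255,"xyz":[-50,-60,5],"rotation":[-0.2,-0.2,0]},
    {"grip":255,"xyz":[-98,-120,20],"rotation":[-0.2,-0.2,0]},
    {"grip":255,"xyz":[-98,-170,53],"rotation":[-0.2,-0.2,0]},
    {"grip":255,"xyz":[-98.6,-170,53],"rotation":[-0.2,-0.2,0]},
    {"grip":255,"xyz":[-98.6,-170,53],"rotation":[-0.2,-0.2,0]},
  ],
)

```text
time: 11.28
ee_pos: [0.469, 0.2221, 0.1186]
eef_rot: [1.0, -0.01, -0.001, 0.001]
ft_force: [-0.1, -0.9, -2.4]
width: 0.0398
```

```bash
python3 -c "
from h import *
for n in ['wrist','top','scene']:
    c=cam(n); np.savez(n+'7.npz',**c); cv2.imwrite(f'pics/{n}7.png',c['img'])
    print(n,topface(c,near(.470,.22,.12),.14,.012))
goto((.470,.221,.028,-1.4))"
```

```text
wrist (array([0.4706, 0.2651]), array([0.0685, 0.0639]), 88.9, array([0.4707, 0.2659], dtype=float32), 13704)
top (array([0.4705, 0.1677]), array([0.0398, 0.0582]), 1.7, array([0.4699, 0.1671], dtype=float32), 285)
scene (array([0.4779, 0.2719]), array([0.0523, 0.0508]), 89.7, array([0.4779, 0.2732], dtype=float32), 250)
t 11.43 tcp [0.471  0.2195 0.12  ] yaw -1.47 tilt 0.01 w 0.0402 F [-0.4 -0.5 -1.8] q [-0.95  0.2   0.47  1.9  -0.1   1.07 -0.46]
(0.47, 0.221, 0.028, -1.4) xyz [-1.  -1.5 92. ] rot [ 0.   0.  -0.1] rows 2.0
```

View pics/wrist7.png

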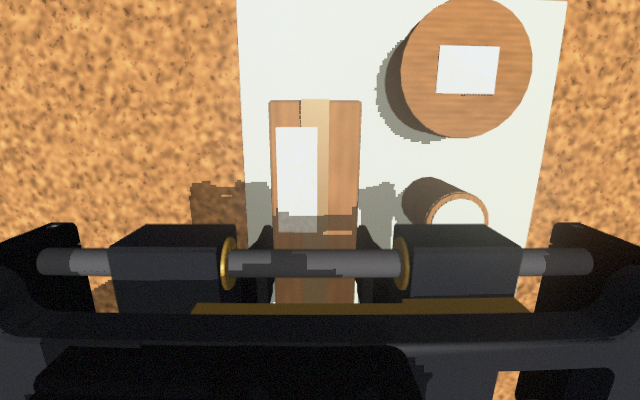

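View pics/scene7.png

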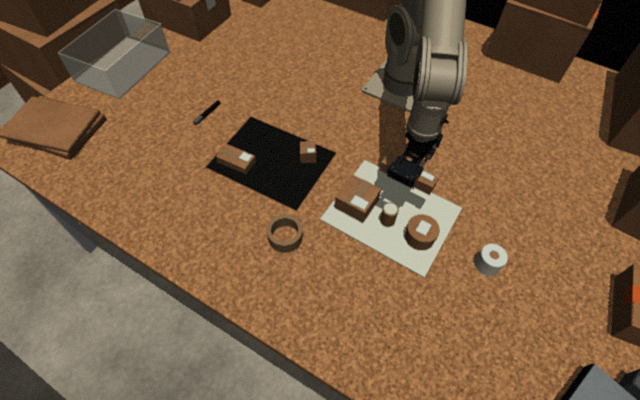

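The long box hangs level in front of the tube, parallel to the row. I'll lower it.

Call:
apply_moves(
  increments=[
    {"grip":255,"xyz":[-1,-1.5,50],"rotation":[0,0,0]},
    {"grip":255,"xyz":[-1,-1.5,82],"rotation":[0,0,0]},
    {"grip":255,"xyz":[-1,-1.5,90],"rotation":[0,0,0]},
    {"grip":255,"xyz":[-1,-1.5,92],"rotation":[0,0,0]},
    {"grip":255,"xyz":[-1,-1.5,93],"rotation":[0,0,0]},
  ],
)

```text
time: 12.05
ee_pos: [0.4711, 0.2212, 0.0283]
eef_rot: [1.0, -0.013, 0.001, -0.001]
ft_force: [-0.0, -0.4, -2.2]
width: 0.0397
```

```bash
python3 -c "
from h import *
goto((.470,.221,.0245,-1.4))"
```

```text
t 12.05 tcp [0.4711 0.2212 0.0283] yaw -1.5 tilt 0.12 w 0.0397 F [-0.  -0.4 -2.2] q [-0.91  0.34  0.44  1.96 -0.19  0.88 -0.4 ]
(0.47, 0.221, 0.0245, -1.4) xyz [-1.1  0.3  3.8] rot [-0.1 -0.1 -0.1] rows 1.0
```

Call:
apply_moves(
  increments=[
    {"grip":255,"xyz":[-1,0.3,2.5],"rotation":[-0.1,-0.1,0.1]},
    {"grip":255,"xyz":[-1,0.3,4],"rotation":[-0.1,-0.1,0.1]},
    {"grip":255,"xyz":[-1,0.3,5],"rotation":[-0.1,-0.1,0.1]},
  ],
)

```text
time: 12.42
ee_pos: [0.4704, 0.2212, 0.0245]
eef_rot: [1.0, -0.014, -0.0, -0.0]
ft_force: [-8.6, -4.2, 23.2]
width: 0.0401
```

Call:
apply_moves(
  increments=[
    {"grip":255,"xyz":[0,0,-0.5],"rotation":[0,0,0]},
    {"grip":80,"xyz":[0,0,-1],"rotation":[0,0,0]},
    {"grip":80,"xyz":[0,0,-1],"rotation":[0,0,0]},
    {"grip":80,"xyz":[0,0,-1],"rotation":[0,0,0]},
    {"grip":80,"xyz":[0,0,-1],"rotation":[0,0,0]},
  ],
)

```text
time: 13.05
ee_pos: [0.4704, 0.2212, 0.0255]
eef_rot: [1.0, -0.014, 0.0, -0.0]
ft_force: [-0.6, 1.1, 0.2]
width: 0.0591
```

Call:
apply_moves(
  increments=[
    {"grip":80,"xyz":[0,0,-40],"rotation":[0,0,0]},
    {"grip":0,"xyz":[0,0,-90],"rotation":[0,0,0]},
    {"grip":0,"xyz":[0,0,-140],"rotation":[0,0,0]},
    {"grip":0,"xyz":[20,60,-140],"rotation":[0,0,0]},
    {"grip":0,"xyz":[40,120,-140],"rotation":[0,0,0]},
  ],
)

```text
time: 13.68
ee_pos: [0.5071, 0.1007, 0.1662]
eef_rot: [1.0, -0.013, 0.001, -0.001]
ft_force: [1.3, -0.2, -0.2]
width: 0.0852
```

```bash
python3 -c "
from h import *
for n in ['wrist','top','scene']:
    c=cam(n); np.savez(n+'8.npz',**c); cv2.imwrite(f'pics/{n}8.png',c['img'])
    W=world(c)
    print(n,'drum',topface(c,near(.574,.3214,.06),.061,.006,W=W),'tube',topface(c,near(.57,.217,.05),.071,tol=.005,W=W),'sq',topface(c,near(.568,.113,.07),.066,W=W),'long',topface(c,near(.47,.22,.1),.046,.008,W=W))
goto((.6275,-.297,.12,4.5),(.6275,-.297,.014,4.5))"
```

```text
wrist drum None tube (array([0.5707, 0.2168]), array([0.0458, 0.046 ]), 2.8, array([0.5709, 0.2173], dtype=float32), 3007) sq (array([0.5679, 0.1124]), array([0.0998, 0.1011]), 88.7, array([0.5668, 0.116 ], dtype=float32), 12597) long (array([0.4708, 0.2029]), array([0.1291, 0.0405]), 88.2, array([0.471 , 0.2061], dtype=float32), 7324)
top drum (array([0.5728, 0.3203]), array([0.0887, 0.0879]), 29.8, array([0.573 , 0.3204], dtype=float32), 647) tube (array([0.5714, 0.2367]), array([0.028 , 0.0031]), 3.5, array([0.5718, 0.2363], dtype=float32), 16) sq None long (array([0.4726, 0.2567]), array([0.0807, 0.0401]), 88.5, array([0.4723, 0.2579], dtype=float32), 324)
scene drum (array([0.5749, 0.3227]), array([0.0885, 0.091 ]), 77.2, array([0.5754, 0.3228], dtype=float32), 724) tube (array([0.5739, 0.2185]), array([0.0437, 0.0461]), 31.9, array([0.5736, 0.2184], dtype=float32), 186) sq (array([0.5708, 0.1132]), array([0.1013, 0.106 ]), 88.9, array([0.5713, 0.1136], dtype=float32), 1019) long (array([0.4748, 0.2189]), array([0.1606, 0.0443]), 88.4, array([0.4743, 0.2202], dtype=float32), 645)
t 13.82 tcp [0.5073 0.0978 0.1657] yaw -1.97 tilt 0.04 w 0.0864 F [0.5 1.5 0.1] q [-0.81  0.15  0.59  1.86 -0.09  1.16 -0.23]
(0.6275, -0.297, 0.12, 4.5) xyz [133.6 390.4  45.9] rot [ 0.  -0.  -6.5] rows 7.0
(0.6275, -0.297, 0.014, 4.5) xyz [133.6 390.4 151.9] rot [ 0.  -0.  -6.5] rows 8.0
```

View pics/wrist8.png

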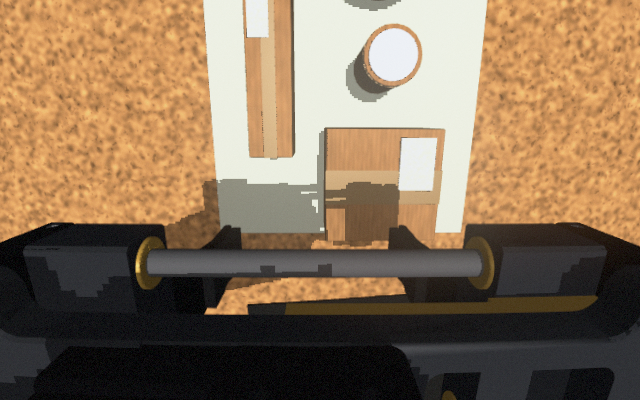

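The long box lies in front of the tube, parallel to the row and centred within about 1 mm. Next is the flat box.

Call:
apply_moves(
  increments=[
    {"grip":0,"xyz":[20,60,0],"rotation":[0,0,-3]},
    {"grip":0,"xyz":[40,120,10],"rotation":[0,0,-6.5]},
    {"grip":0,"xyz":[60,180,20],"rotation":[0,0,-6.5]},
    {"grip":0,"xyz":[80,240,30],"rotation":[0,0,-6.5]},
    {"grip":0,"xyz":[100,300,46],"rotation":[0,0,-6.5]},
  ],
)

```text
time: 14.45
ee_pos: [0.595, -0.1948, 0.1222]
eef_rot: [0.999, 0.041, 0.001, -0.0]
ft_force: [0.0, -0.1, 0.1]
width: 0.0872
```

```bash
python3 -c "
from h import *
c=cam('wrist'); np.savez('wrist9.npz',**c);print(topface(c,near(.628,-.297,.09),.033)); 
goto((.6275,-.297,.12,4.5))"
```

```text
(array([ 0.6261, -0.2731]), array([0.0599, 0.0258]), 4.5, array([ 0.6262, -0.2732], dtype=float32), 1674)
t 14.5 tcp [ 0.593  -0.2043  0.1199] yaw 4.19 tilt 0.28 w 0.0871 F [-7.  -3.9 -1. ] q [-0.27  0.49  0.7   1.62 -0.33  1.16  0.58]
(0.6275, -0.297, 0.12, 4.5) xyz [27.6 95.   0.3] rot [ 0.3  0.1 -0.3] rows 2.0
```

Call:
apply_moves(
  increments=[
    {"grip":0,"xyz":[28,95,0],"rotation":[0.3,0.1,0]},
    {"grip":0,"xyz":[28,95,20],"rotation":[0.3,0.1,0]},
    {"grip":0,"xyz":[28,95,40],"rotation":[0.3,0.1,0]},
    {"grip":0,"xyz":[28,95,40],"rotation":[0.3,0.1,0]},
  ],
)

```text
time: 15.0
ee_pos: [0.6272, -0.295, 0.0779]
eef_rot: [0.999, 0.037, -0.002, -0.002]
ft_force: [0.9, 0.1, 1.2]
width: 0.087
```

```bash
python3 -c "
from h import *
c=cam('wrist'); np.savez('wrist10.npz',**c); cv2.imwrite('pics/wrist10.png',c['img'])
print(topface(c,near(.628,-.297,.09),.033)); 
goto((.6278,-.297,.014,4.5))"
```

```text
(array([ 0.6266, -0.2794]), array([0.0597, 0.0724]), 4.4, array([ 0.6265, -0.278 ], dtype=float32), 8837)
t 15.05 tcp [ 0.6279 -0.2948  0.0794] yaw 4.29 tilt 0.16 w 0.0872 F [ 1.   0.1 -0.2] q [-0.07  0.68  0.66  1.45 -0.43  1.17  0.73]
(0.6278, -0.297, 0.014, 4.5) xyz [-0.2  2.3 65.4] rot [-0.1  0.1 -0.2] rows 2.0
```

View pics/wrist10.png

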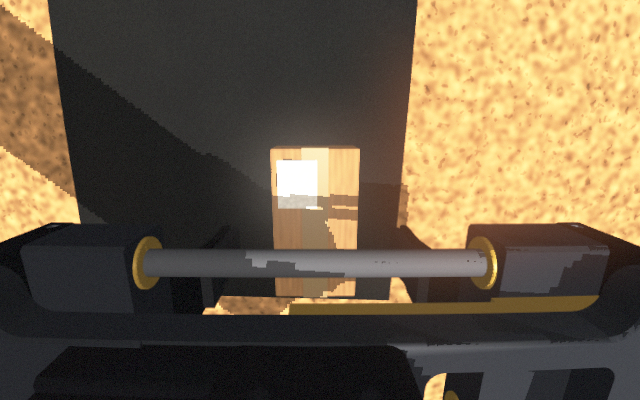

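The flat box (columns 271–359) is centred between the jaws. I'll go down and grip it.

Call:
apply_moves(
  increments=[
    {"grip":0,"xyz":[0,2.3,40],"rotation":[0,0,0]},
    {"grip":0,"xyz":[0,2.3,62],"rotation":[0,0,0]},
    {"grip":0,"xyz":[0,2.3,66],"rotation":[0,0,0]},
    {"grip":0,"xyz":[0,2.3,66],"rotation":[0,0,0]},
  ],
)

```text
time: 15.55
ee_pos: [0.6286, -0.2968, 0.0145]
eef_rot: [0.999, 0.038, -0.0, -0.001]
ft_force: [-0.0, 0.5, -0.2]
width: 0.0868
```

```bash
python3 -c "
from h import *
goto((.6278,-.297,.014,4.5))"
```

```text
t 15.55 tcp [ 0.6286 -0.2968  0.0145] yaw 4.32 tilt 0.12 w 0.0868 F [-0.   0.5 -0.2] q [-0.05  0.75  0.62  1.48 -0.47  1.07  0.76]
(0.6278, -0.297, 0.014, 4.5) xyz [-0.8  0.1  0.5] rot [-0.1  0.  -0.2] rows 1.0
```

Call:
apply_moves(
  increments=[
    {"grip":255,"xyz":[-0.5,0,0.5],"rotation":[0,0,0]},
    {"grip":255,"xyz":[-0.5,0,0.5],"rotation":[0,0,0]},
    {"grip":255,"xyz":[-0.5,0,0.5],"rotation":[0,0,0]},
    {"grip":255,"xyz":[-0.5,0,0.5],"rotation":[0,0,0]},
    {"grip":255,"xyz":[-0.5,0,0.5],"rotation":[0,0,0]},
  ],
  squeeze=25,
)

```text
time: 16.18
ee_pos: [0.6281, -0.297, 0.0143]
eef_rot: [0.999, 0.038, -0.0, -0.001]
ft_force: [-1.7, 0.4, 3.2]
width: 0.0598
```

```bash
python3 -c "
from h import *
goto((.5685,.113,.16,-1.4))"
```

```text
t 16.18 tcp [ 0.6281 -0.297   0.0143] yaw 4.32 tilt 0.12 w 0.0598 F [-1.7  0.4  3.2] q [-0.05  0.75  0.62  1.48 -0.47  1.06  0.76]
(0.5685, 0.113, 0.16, -1.4) xyz [ -28.6 -413.6 -144.9] rot [-0.1  0.   5.7] rows 8.0
```

Call:
apply_moves(
  increments=[
    {"grip":255,"xyz":[0,0,-60],"rotation":[0,0,0]},
    {"grip":255,"xyz":[0,-10,-120],"rotation":[0,0,0]},
    {"grip":255,"xyz":[-5,-60,-145],"rotation":[-0.1,0,2]},
    {"grip":255,"xyz":[-10,-120,-145],"rotation":[-0.1,0,4]},
    {"grip":255,"xyz":[-15,-180,-145],"rotation":[-0.1,0,5.7]},
  ],
)

```text
time: 16.8
ee_pos: [0.5991, -0.1171, 0.1595]
eef_rot: [1.0, -0.013, -0.0, -0.0]
ft_force: [1.3, 0.9, -1.5]
width: 0.0599
```

```bash
python3 -c "
from h import *
goto((.5685,.113,.16,-1.4))"
```

```text
t 16.8 tcp [ 0.5991 -0.1171  0.1595] yaw -1.46 tilt 0.04 w 0.0599 F [ 1.3  0.9 -1.5] q [-0.45  0.42  0.74  1.63 -0.29  1.21  0.32]
(0.5685, 0.113, 0.16, -1.4) xyz [ -36.4 -229.3   -0.4] rot [-0.   0.  -0.1] rows 4.0
```

Call:
apply_moves(
  increments=[
    {"grip":255,"xyz":[-36.5,-229.5,0],"rotation":[0,0,0]},
    {"grip":255,"xyz":[-36.5,-229.5,0],"rotation":[0,0,0]},
    {"grip":255,"xyz":[-36.5,-229.5,0],"rotation":[0,0,0]},
    {"grip":255,"xyz":[-36.5,-229.5,0],"rotation":[0,0,0]},
    {"grip":255,"xyz":[-36.5,-229.5,0],"rotation":[0,0,0]},
  ],
)

```text
time: 17.42
ee_pos: [0.5672, 0.1185, 0.159]
eef_rot: [1.0, -0.009, -0.001, -0.001]
ft_force: [-0.7, -1.2, -1.9]
width: 0.0602
```

```bash
python3 -c "
from h import *
c=cam('wrist'); np.savez('wrist11.npz',**c); cv2.imwrite('pics/wrist11.png',c['img'])
W=world(c); print(topface(c,near(.5685,.113,.09),.179,.008,W=W),topface(c,near(.568,.113,.08),.066,W=W),topface(c,near(.57,.217,.05),.071,W=W))
c=cam('top'); np.savez('top11.npz',**c); cv2.imwrite('pics/top11.png',c['img'])
goto((.5685,.113,.082,-1.4))"
```

```text
(array([0.5685, 0.1495]), array([0.0459, 0.085 ]), 89.0, array([0.5684, 0.1496], dtype=float32), 12566) (array([0.5196, 0.1626]), array([0., 0.]), 0.0, array([0.5196, 0.1626], dtype=float32), 1) (array([0.5715, 0.2175]), array([0.0455, 0.0459]), 89.0, array([0.5715, 0.2178], dtype=float32), 3071)
t 17.52 tcp [0.5682 0.1132 0.1593] yaw -1.41 tilt 0.04 w 0.0597 F [ 0.6 -0.8 -2.5] q [-0.83  0.32  0.67  1.71 -0.22  1.18 -0.12]
(0.5685, 0.113, 0.082, -1.4) xyz [ 0.4  0.2 77.3] rot [-0.  0. -0.] rows 2.0
```

View pics/wrist11.png

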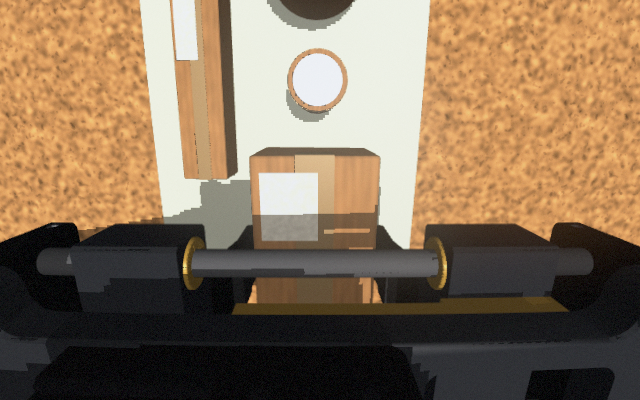

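Call:
apply_moves(
  increments=[
    {"grip":255,"xyz":[0.3,0,40],"rotation":[0,0,0]},
    {"grip":255,"xyz":[0.3,0,68],"rotation":[0,0,0]},
    {"grip":255,"xyz":[0.3,0,75],"rotation":[0,0,0]},
    {"grip":255,"xyz":[0.3,0,76],"rotation":[0,0,0]},
  ],
)

```text
time: 18.02
ee_pos: [0.5688, 0.112, 0.0838]
eef_rot: [1.0, -0.013, -0.0, 0.0]
ft_force: [1.0, -0.2, -2.1]
width: 0.0598
```

```bash
python3 -c "
from h import *
c=cam('wrist'); np.savez('wrist12.npz',**c); cv2.imwrite('pics/wrist12.png',c['img'])
s=r.read_state()
W=world(c); zt=s['ee_pos'][2]+.0187
a=topface(c,near(.5685,.113,.09),zt,.006,W=W); print(a)
m=abs(W[...,2]-zt)<.006; m&=(W[...,0]>.555)&(W[...,0]<.58)&(W[...,1]>.1)&(W[...,1]<.19)
print('far end y',np.nanpercentile(W[m][:,1],[98,99.5]), 'expect', s['ee_pos'][1]+.055)
print(topface(c,near(.57,.217,.05),.071,W=W))
c=cam('scene'); cv2.imwrite('pics/scene12.png',c['img'][100:300,240:540].repeat(2,0).repeat(2,1)); print(topface(c,near(.5685,.113,.09),zt,.006))
goto((.5685,.113,.0773,-1.4))"
```

```text
(array([0.5701, 0.1428]), array([0.0461, 0.0841]), 88.5, array([0.5702, 0.1429], dtype=float32), 12457)
far end y [0.16510775 0.16548023] expect 0.16738879723470623
(array([0.5715, 0.2167]), array([0.045 , 0.0464]), 88.5, array([0.5715, 0.2175], dtype=float32), 6785)
(array([0.5731, 0.1484]), array([0.0363, 0.0639]), 89.5, array([0.5716, 0.1505], dtype=float32), 214)
t 18.12 tcp [0.5692 0.1127 0.0845] yaw -1.46 tilt 0.05 w 0.0598 F [ 0.4 -0.1 -2.6] q [-0.8   0.41  0.64  1.78 -0.28  1.04 -0.08]
(0.5685, 0.113, 0.0773, -1.4) xyz [-0.7 -0.3  7.2] rot [-0.  -0.  -0.1] rows 1.0
```

View pics/scene12.png

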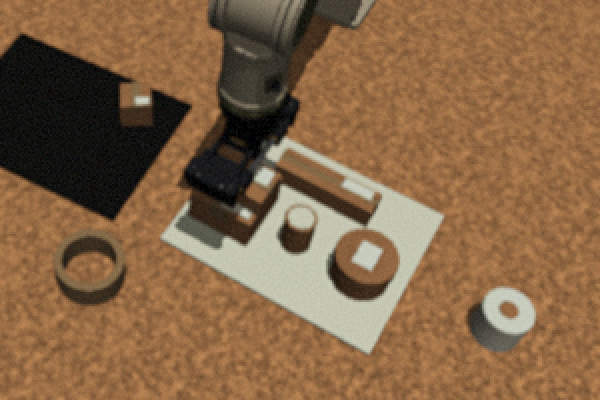

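Call:
apply_moves(
  increments=[
    {"grip":255,"xyz":[-1.3,-1.7,3],"rotation":[0,0,0]},
    {"grip":255,"xyz":[-1.3,-1.7,6],"rotation":[0,0,0]},
    {"grip":255,"xyz":[-1.3,-1.7,8],"rotation":[0,0,0]},
    {"grip":255,"xyz":[-1.3,-1.7,8.5],"rotation":[0,0,0]},
  ],
)

```text
time: 18.62
ee_pos: [0.568, 0.1147, 0.0771]
eef_rot: [1.0, -0.013, 0.0, -0.001]
ft_force: [-7.1, -1.4, 16.9]
width: 0.0601
```

Call:
apply_moves(
  increments=[
    {"grip":255,"xyz":[0,0,-0.5],"rotation":[0,0,0]},
    {"grip":30,"xyz":[0,0,-1],"rotation":[0,0,0]},
    {"grip":30,"xyz":[0,0,-1],"rotation":[0,0,0]},
    {"grip":30,"xyz":[0,0,-1],"rotation":[0,0,0]},
    {"grip":30,"xyz":[0,0,-1],"rotation":[0,0,0]},
  ],
)

```text
time: 19.25
ee_pos: [0.568, 0.1147, 0.0781]
eef_rot: [1.0, -0.013, 0.0, -0.001]
ft_force: [0.0, -0.7, 0.7]
width: 0.0765
```

Call:
apply_moves(
  increments=[
    {"grip":30,"xyz":[0,0,-40],"rotation":[0,0,0]},
    {"grip":0,"xyz":[0,0,-90],"rotation":[0,0,0]},
    {"grip":0,"xyz":[0,0,-120],"rotation":[0,0,0]},
    {"grip":0,"xyz":[-20,60,-120],"rotation":[0,0,-5]},
    {"grip":0,"xyz":[-40,120,-110],"rotation":[0,0,-13]},
  ],
)

```text
time: 19.88
ee_pos: [0.5258, -0.0036, 0.189]
eef_rot: [0.995, 0.103, 0.001, -0.001]
ft_force: [0.7, -0.7, 0.4]
width: 0.0869
```

```bash
python3 -c "
from h import *
for n in ['wrist','top','scene']:
    c=cam(n); np.savez(n+'13.npz',**c); cv2.imwrite(f'pics/{n}13.png',c['img'])
    W=world(c)
    print(n,'flat',topface(c,near(.5685,.113,.09),.096,.008,W=W),'tube',topface(c,near(.57,.217,.05),.071,tol=.005,W=W),'cube',topface(c,near(.489,-.111,.06),.053,W=W))
goto((.489,-.111,.12,34),(.489,-.111,.12,-56))"
```

```text
wrist flat (array([0.568 , 0.1126]), array([0.1102, 0.0611]), 88.2, array([0.5683, 0.1135], dtype=float32), 11168) tube None cube (array([ 0.4912, -0.1159]), array([0.0536, 0.0404]), 34.2, array([ 0.4912, -0.1208], dtype=float32), 1203)
top flat (array([0.5687, 0.1151]), array([0.1098, 0.0609]), 88.6, array([0.5686, 0.1151], dtype=float32), 725) tube (array([0.5706, 0.2181]), array([0.0438, 0.0402]), 3.2, array([0.5718, 0.2183], dtype=float32), 163) cube (array([ 0.4894, -0.1119]), array([0.0501, 0.0482]), 34.6, array([ 0.4885, -0.1201], dtype=float32), 165)
scene flat (array([0.572 , 0.1134]), array([0.1117, 0.0646]), 88.1, array([0.5718, 0.1146], dtype=float32), 704) tube (array([0.5738, 0.2187]), array([0.0436, 0.0458]), 31.9, array([0.5735, 0.2182], dtype=float32), 184) cube (array([ 0.4915, -0.1096]), array([0.0586, 0.0476]), 32.9, array([ 0.4931, -0.1102], dtype=float32), 197)
t 20.02 tcp [ 0.5247 -0.0057  0.1883] yaw 11.25 tilt 0.12 w 0.0874 F [-0.2  1.9  0.6] q [-0.74  0.15  0.73  1.82 -0.11  1.21  0.22]
(0.489, -0.111, 0.12, 34) xyz [-55.6  96.5  68.1] rot [ -0.1  -0.1 -22.8] rows 3.0
(0.489, -0.111, 0.12, -56) xyz [-55.6  96.5  68.1] rot [-0.1  0.  67.2] rows 3.0
```

View pics/wrist13.png

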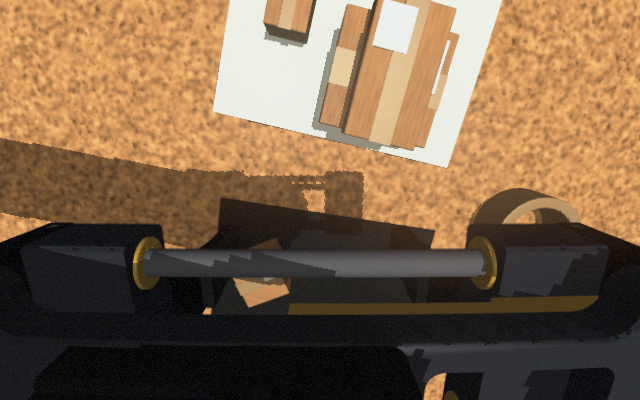

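The flat box sits square on the carton, with offsets of 0–1.5 mm between cameras. Now the cube.

Call:
apply_moves(
  increments=[
    {"grip":0,"xyz":[-30,50,40],"rotation":[0,0,-10]},
    {"grip":0,"xyz":[-55.5,96.5,68],"rotation":[0,0,-20]},
    {"grip":0,"xyz":[-55.5,96.5,68],"rotation":[0,0,-22.8]},
    {"grip":0,"xyz":[-55.5,96.5,68],"rotation":[0,0,-22.8]},
    {"grip":0,"xyz":[-55.5,96.5,68],"rotation":[0,0,-22.8]},
  ],
)

```text
time: 20.65
ee_pos: [0.4901, -0.1096, 0.1205]
eef_rot: [0.956, 0.293, 0.001, -0.001]
ft_force: [-0.5, 0.2, 0.7]
width: 0.0871
```

```bash
python3 -c "
from h import *
c=cam('wrist'); np.savez('wrist14.npz',**c); cv2.imwrite('pics/wrist14.png',c['img'])
print(topface(c,near(.489,-.111,.06),.053),proj(c,[.489,-.111,.053]))
goto((.489,-.111,.021,34))"
```

```text
(array([ 0.4877, -0.1121]), array([0.0507, 0.0501]), 34.0, array([ 0.4875, -0.1115], dtype=float32), 4075) [[311.62148335 212.63352954]]
t 20.7 tcp [ 0.4901 -0.1096  0.1206] yaw 34.08 tilt 0.15 w 0.0869 F [0.2 1.3 0.2] q [-0.55  0.18  0.75  1.95 -0.14  1.06  0.86]
(0.489, -0.111, 0.021, 34) xyz [-1.9  0.7 99.6] rot [-0.1 -0.1  0.1] rows 2.0
```

View pics/wrist14.png

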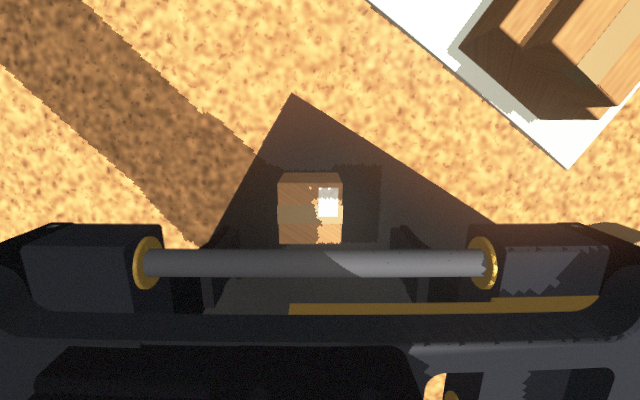

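Call:
apply_moves(
  increments=[
    {"grip":0,"xyz":[-2.5,0.8,55],"rotation":[0,0,0]},
    {"grip":0,"xyz":[-2.5,0.8,95],"rotation":[0,0,0]},
    {"grip":0,"xyz":[-2.5,0.8,100],"rotation":[0,0,0]},
    {"grip":0,"xyz":[-2.5,0.8,100],"rotation":[0,0,0]},
  ],
)

```text
time: 21.2
ee_pos: [0.4895, -0.1112, 0.0216]
eef_rot: [0.956, 0.293, 0.001, -0.001]
ft_force: [0.2, 0.1, 0.5]
width: 0.0872
```

Call:
apply_moves(
  increments=[
    {"grip":255,"xyz":[0,0,0],"rotation":[0,0,0]},
    {"grip":255,"xyz":[0,0,0],"rotation":[0,0,0]},
    {"grip":255,"xyz":[0,0,0],"rotation":[0,0,0]},
    {"grip":255,"xyz":[0,0,0],"rotation":[0,0,0]},
    {"grip":255,"xyz":[0,0,0],"rotation":[0,0,0]},
  ],
  squeeze=15,
)

```text
time: 21.82
ee_pos: [0.4894, -0.1113, 0.0217]
eef_rot: [0.956, 0.293, 0.001, -0.001]
ft_force: [-1.2, 0.0, 3.8]
width: 0.05
```

Call:
apply_moves(
  increments=[
    {"grip":255,"xyz":[0,0,0],"rotation":[0,0,0]},
  ],
)

```text
time: 21.95
ee_pos: [0.4894, -0.1113, 0.0218]
eef_rot: [0.956, 0.293, 0.001, -0.001]
ft_force: [-0.0, 0.7, 0.0]
width: 0.0502
```

Call:
apply_moves(
  increments=[
    {"grip":255,"xyz":[0,0,-60],"rotation":[0,0,0]},
    {"grip":255,"xyz":[0,0,-120],"rotation":[0,0,0]},
    {"grip":255,"xyz":[0,0,-155],"rotation":[0,0,10]},
    {"grip":255,"xyz":[0,0,-155],"rotation":[0,0,20]},
    {"grip":255,"xyz":[0,0,-155],"rotation":[0,0,30]},
  ],
)

```text
time: 22.58
ee_pos: [0.4891, -0.1114, 0.177]
eef_rot: [0.999, 0.033, 0.001, -0.001]
ft_force: [-0.3, -1.6, -1.6]
width: 0.0496
```

```bash
python3 -c "
from h import *
goto((.5683,.1140,.17,-1.4))"
```

```text
t 22.57 tcp [ 0.4891 -0.1114  0.177 ] yaw 3.77 tilt 0.21 w 0.0496 F [-0.3 -1.6 -1.6] q [-0.65  0.1   0.84  1.89 -0.09  1.18  0.29]
(0.5683, 0.114, 0.17, -1.4) xyz [  93.8 -219.7    7.8] rot [-0.2 -0.2  5.2] rows 4.0
```

Call:
apply_moves(
  increments=[
    {"grip":255,"xyz":[94,-220,7],"rotation":[-0.2,-0.2,5.2]},
    {"grip":255,"xyz":[94,-220,7],"rotation":[-0.2,-0.2,5.2]},
    {"grip":255,"xyz":[94,-220,7],"rotation":[-0.2,-0.2,5.2]},
    {"grip":255,"xyz":[94,-220,7],"rotation":[-0.2,-0.2,5.2]},
    {"grip":255,"xyz":[94,-220,7],"rotation":[-0.2,-0.2,5.2]},
  ],
)

```text
time: 23.2
ee_pos: [0.5684, 0.1196, 0.1696]
eef_rot: [1.0, -0.009, -0.001, 0.0]
ft_force: [0.9, -0.7, -1.9]
width: 0.0501
```

```bash
python3 -c "
from h import *
goto((.5683,.1140,.12,-1.4))"
```

```text
t 23.2 tcp [0.5684 0.1196 0.1696] yaw -1.02 tilt 0.13 w 0.0501 F [ 0.9 -0.7 -1.9] q [-0.85  0.32  0.69  1.69 -0.22  1.21 -0.13]
(0.5683, 0.114, 0.12, -1.4) xyz [ 0.1  5.5 49.6] rot [0.1 0.1 0.4] rows 1.0
```

Call:
apply_moves(
  increments=[
    {"grip":255,"xyz":[0,5,10],"rotation":[0,0,0.4]},
    {"grip":255,"xyz":[0,5.5,40],"rotation":[0,0,0.4]},
    {"grip":255,"xyz":[0,5.5,48],"rotation":[0,0,0.4]},
    {"grip":255,"xyz":[0,5.5,48],"rotation":[0,0,0.4]},
  ],
)

```text
time: 23.7
ee_pos: [0.5678, 0.113, 0.1213]
eef_rot: [1.0, -0.013, -0.002, 0.001]
ft_force: [1.2, 0.3, -0.7]
width: 0.05
```

```bash
python3 -c "
from h import *
c=cam('wrist'); np.savez('wrist15.npz',**c); cv2.imwrite('pics/wrist15.png',c['img'])
s=r.read_state(); zt=s['ee_pos'][2]+.0313; W=world(c)
m=(abs(W[...,2]-zt)<.006)&(abs(W[...,0]-.568)<.012)&(W[...,1]>.08)&(W[...,1]<.19); print('cube far end',np.nanpercentile(W[m][:,1],[98,99.5]))
m=(abs(W[...,2]-zt)<.006)&(W[...,1]>.128)&(W[...,1]<.19); print('cube x range',np.nanpercentile(W[m][:,0],[1,50,99]))
m=(abs(W[...,2]-.096)<.006)&(abs(W[...,0]-.568)<.02)&(W[...,1]>.08)&(W[...,1]<.19); print('flat far end',np.nanpercentile(W[m][:,1],[98,99.5]))
m=(abs(W[...,2]-.096)<.006)&(W[...,1]>.145)&(W[...,1]<.165); print('flat x range',np.nanpercentile(W[m][:,0],[1,50,99]))
goto((.5683,.1140,.1148,-1.4))"
```

```text
cube far end [0.13767263 0.13789196]
cube x range [0.54484737 0.56852125 0.59329253]
flat far end [0.16772675 0.16817229]
flat x range [0.54050156 0.56972591 0.59904342]
t 23.75 tcp [0.5684 0.1133 0.122 ] yaw -1.48 tilt 0.11 w 0.0499 F [ 0.4 -0.  -1.7] q [-0.83  0.37  0.67  1.75 -0.25  1.12 -0.1 ]
(0.5683, 0.114, 0.1148, -1.4) xyz [-0.1 -0.7  7.2] rot [ 0.1  0.1 -0.1] rows 1.0
```

View pics/wrist15.png

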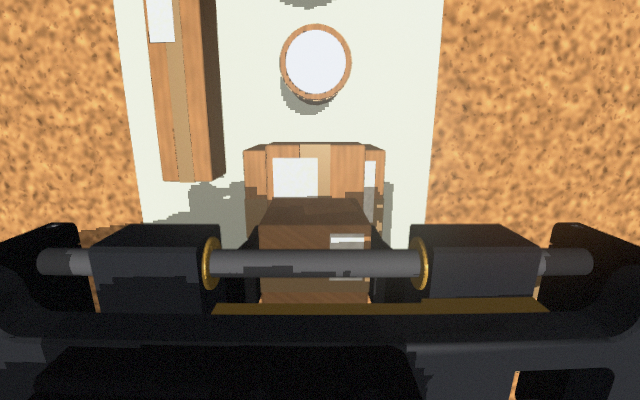

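The cube is within about 0.5 mm of the flat box's centre. I'll lower it.

Call:
apply_moves(
  increments=[
    {"grip":255,"xyz":[0,-0.4,3],"rotation":[0.1,0.1,0]},
    {"grip":255,"xyz":[0,-0.4,6],"rotation":[0.1,0.1,0]},
    {"grip":255,"xyz":[0,-0.4,7.5],"rotation":[0.1,0.1,0]},
    {"grip":255,"xyz":[0,-0.4,8],"rotation":[0.1,0.1,0]},
  ],
)

```text
time: 24.25
ee_pos: [0.5684, 0.1138, 0.1147]
eef_rot: [1.0, -0.013, -0.0, -0.001]
ft_force: [-5.9, -0.5, 9.1]
width: 0.0501
```

Call:
apply_moves(
  increments=[
    {"grip":255,"xyz":[0,0,-0.5],"rotation":[0,0,0]},
    {"grip":50,"xyz":[0,0,-0.7],"rotation":[0,0,0]},
    {"grip":50,"xyz":[0,0,-0.7],"rotation":[0,0,0]},
    {"grip":50,"xyz":[0,0,-0.7],"rotation":[0,0,0]},
    {"grip":50,"xyz":[0,0,-0.7],"rotation":[0,0,0]},
  ],
)

```text
time: 24.88
ee_pos: [0.5684, 0.1138, 0.1154]
eef_rot: [1.0, -0.013, -0.0, -0.001]
ft_force: [-0.0, 0.2, -0.0]
width: 0.0692
```

Call:
apply_moves(
  increments=[
    {"grip":40,"xyz":[0,0,-40],"rotation":[0,0,0]},
    {"grip":0,"xyz":[0,0,-90],"rotation":[0,0,0]},
    {"grip":0,"xyz":[0,0,-120],"rotation":[0,0,0]},
    {"grip":0,"xyz":[0,60,-120],"rotation":[0,0,0]},
    {"grip":0,"xyz":[0,120,-120],"rotation":[0,0,0]},
  ],
)

```text
time: 25.5
ee_pos: [0.5653, -0.0073, 0.2357]
eef_rot: [1.0, -0.012, 0.0, -0.001]
ft_force: [0.3, -0.6, 0.4]
width: 0.0867
```

Call:
apply_moves(
  increments=[
    {"grip":0,"xyz":[0,60,0],"rotation":[0,0,0]},
    {"grip":0,"xyz":[0,120,0],"rotation":[0,0,0]},
    {"grip":0,"xyz":[0,180,0],"rotation":[0,0,0]},
    {"grip":0,"xyz":[0,240,0],"rotation":[0,0,0]},
    {"grip":0,"xyz":[0,240,0],"rotation":[0,0,0]},
  ],
)

```text
time: 26.12
ee_pos: [0.5573, -0.2536, 0.2355]
eef_rot: [1.0, -0.016, 0.0, 0.001]
ft_force: [-0.3, 0.0, -0.5]
width: 0.0871
```

```bash
python3 -c "
from h import *
for n in ['top','scene','wrist']:
    c=cam(n); np.savez(n+'16.npz',**c); cv2.imwrite(f'pics/{n}16.png',c['img'])
    W=world(c)
    for k,b in dict(drum=(.574,.3214,.061,.06),sq=(.568,.113,.066,.08),tube=(.57,.217,.071,.05),long=(.47,.22,.046,.1),flat=(.5685,.113,.096,.08),cube=(.5685,.113,.146,.06),tape=(.775,-.008,.048,.08)).items(): print(n,k,topface(c,near(b[0],b[1],b[3]),b[2],.006,W=W))
goto((.5,-.2,.2,0))"
```

```text
top drum (array([0.5728, 0.3203]), array([0.0887, 0.0879]), 29.8, array([0.573 , 0.3203], dtype=float32), 647)
top sq (array([0.529 , 0.1147]), array([0.0216, 0.0958]), 1.6, array([0.5289, 0.1145], dtype=float32), 224)
top tube (array([0.5706, 0.2181]), array([0.0439, 0.0402]), 3.2, array([0.5716, 0.2182], dtype=float32), 172)
top long (array([0.4715, 0.218 ]), array([0.1581, 0.0402]), 88.2, array([0.4715, 0.2181], dtype=float32), 650)
top flat (array([0.5688, 0.1148]), array([0.1105, 0.0604]), 88.7, array([0.5658, 0.1123], dtype=float32), 400)
top cube (array([0.568 , 0.1153]), array([0.0496, 0.0495]), 1.6, array([0.5689, 0.1147], dtype=float32), 296)
top tape (array([ 0.7724, -0.0075]), array([0.0939, 0.0972]), 1.6, array([ 0.7733, -0.0061], dtype=float32), 300)
scene drum (array([0.5751, 0.3226]), array([0.0885, 0.0915]), 77.2, array([0.5753, 0.3228], dtype=float32), 729)
scene sq (array([0.6078, 0.1097]), array([0.0288, 0.1037]), 0.0, array([0.6078, 0.1121], dtype=float32), 270)
scene tube (array([0.574 , 0.2184]), array([0.0437, 0.0464]), 31.9, array([0.5737, 0.2181], dtype=floa
[... 183 characters left out ...]
), 88.1, array([0.577 , 0.1195], dtype=float32), 404)
scene cube (array([0.5708, 0.114 ]), array([0.0504, 0.054 ]), 87.3, array([0.571 , 0.1143], dtype=float32), 280)
scene tape (array([ 0.7782, -0.0076]), array([0.0994, 0.0978]), 31.9, array([ 0.7775, -0.0072], dtype=float32), 407)
wrist drum None
wrist sq None
wrist tube None
wrist long None
wrist flat None
wrist cube None
wrist tape (array([ 0.7788, -0.0602]), array([0.0011, 0.    ]), -179.4, array([ 0.7788, -0.0602], dtype=float32), 2)
t 26.27 tcp [ 0.5598 -0.2465  0.2351] yaw -1.34 tilt 0.12 w 0.0871 F [-0.   0.6  0.6] q [-0.31  0.39  0.86  1.53 -0.3   1.36  0.55]
(0.5, -0.2, 0.2, 0) xyz [-60.9 -45.   35.2] rot [-0.1 -0.  -1.3] rows 2.0
```

View pics/top16.png

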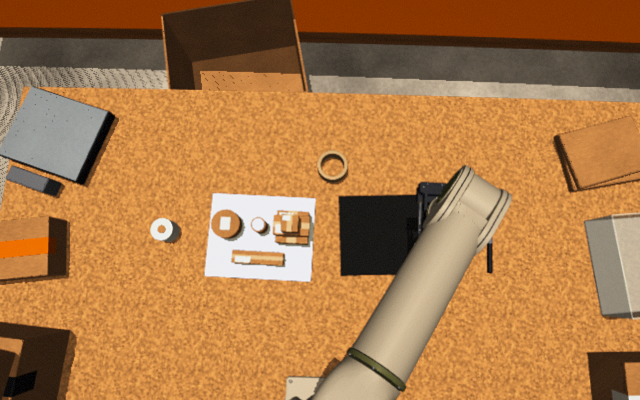

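View pics/scene16.png

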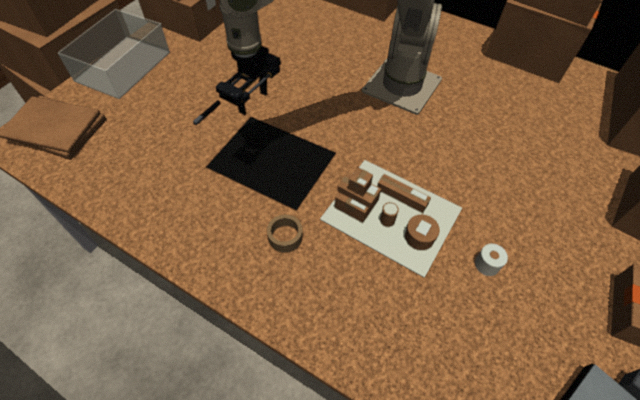

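The top view shows the drum (226,224), tube (259,226) and stack (292,227) in line, with the long box at (259,258) in front. The bystanders look unmoved. All residuals are about 1.5 mm or less, so I'll hand in.

```bash
python3 -c "
from h import *
print(r.close_job())"
```

```text
the job is handed in; nothing more can be done
None
```

I placed all four parcels in the order you asked and handed the job in at about 26 s of the 128 s allowed. At hand-in the gripper was open and clear of everything. The highest force I read at the end of a move was about 25 N, when setting a parcel down. The close-out gave no verdict.

Last checks, from the top and overhead scene cameras, with the wrist camera used during placing:

| Parcel | Result |
|---|---|
| Tube | Upright between the two cartons; about 1.5 mm or less off the row line and about 1 mm or less off the midpoint |
| Long box | In front of the tube, about 100 mm between centres; parallel to the row within about 0.5°, and its centre 1–1.5 mm off the tube's along the row |
| Flat box | Square on the square carton within about 0.5°; centre offset 0–1.5 mm, depending on the camera |
| Cube | On the flat box within about 1.5 mm |

- **Camera disagreement:** the top and scene cameras differ by about 2–3 mm in absolute position, in line with the stated calibration. I therefore judged each placement against neighbours seen in the same picture.
- **Cube angle:** the last readings of how square the cube sits disagreed. The top camera had it about 3° off the row, and the scene camera about 1°.
- **Bystanders:** the tape roll measured in the same place as before, allowing for camera noise. The label roll and marker look unmoved in the final pictures, but I didn't re-measure them, and the arm partly hides the marker in the top view.

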